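Start the incubation run on the lab bench

TASK

Start the incubation run by pressing keys lightly with a fingertip, in this order: first the key of the dry-block heater (the one with sample tubes in its metal block), then the round stir key of the magnetic stirrer, and last the start key of the timer; push each fully in and it stays in. Leave the stirrer's square heat key out. Press gently, and do not shift, lift or knock over the instruments or anything else on the bench.

Things in the scene. Friction and masses are not known exactly. Their poses are not given: they have to be found in the camera images.
- block: dry-block heater, loose on the bench (about 1.4 kg): white housing 150 (x) x 120 (y) x 70 mm high; on its rear part an aluminium block with sample tubes in holes, tube tops 108 mm above the bench. Origin: centre of the underside; -x points to its front, where its one key is (55 mm in front of the origin, on the top face)
- block_key_top (a point): centre of the top face of the heater's on key: a round grey key, 24 mm across, facing up. Out, its top is 12 mm above the housing (82 mm above the bench), fully in 6 mm. Its rubber cap gives 1 mm per 3 N, up to 4 mm, and recovers
- block_key (a joint): travel of the heater's key (m): 0 out, 0.006 fully in; it starts 0 to 1 mm in. It moves straight down against about 3 N of friction, without a spring, and stays where it is pushed
- stirrer: magnetic stirrer, loose (about 1.2 kg): white housing 150 (x) x 120 (y) x 55 mm high with a round steel plate 96 mm across at its rear (top at 65 mm), carrying a small beaker. Origin: centre of the underside; -x points to its front. Two keys stand on the top face 55 mm in front of the origin: the round stir key at y = +35 mm and the square heat key at y = -35 mm
- stir_key_top (a point): centre of the top face of the stirrer's stir key: the ROUND grey key, 24 mm across, facing up. Out, its top is 12 mm above the housing (67 mm above the bench), fully in 6 mm. Its rubber cap gives 1 mm per 3 N, up to 4 mm, and recovers
- stir_key (a joint): travel of the stir key (m): 0 out, 0.006 fully in; starts 0 to 1 mm in, about 3 N, no spring, stays where it is pushed
- heat_key_top (a point): centre of the top face of the stirrer's heat key: the SQUARE grey key, 22 mm wide, 70 mm to the side of the round one, same height. To be left out
- heat_key (a joint): travel of the heat key (m): 0 out, 0.006 fully in; starts at 0, about 3 N, no spring, stays where it is pushed
- timer: bench timer, loose on the bench (about 0.7 kg): white slab 150 (x) x 110 (y) x 40 mm high with a display 70 x 90 mm on the rear part of its top. Origin: centre of the underside; -x points to its front, where its one key is (52 mm in front of the origin, on the top face)
- timer_key_top (a point): centre of the top face of the timer's start key: a round grey key, 30 mm across, facing up. Out, its top is 12 mm above the slab (52 mm above the bench), fully in 6 mm. Its rubber cap gives 1 mm per 3 N, up to 4 mm, and recovers
- timer_key (a joint): travel of the timer's key (m): 0 out, 0.006 fully in; starts 0 to 1 mm in, about 3 N, no spring, stays where it is pushed
- beaker: empty glass beaker, 60 mm wide and 55 mm high, loose on the stirrer's plate, its top 120 mm above the bench. Origin: centre of its underside, z up along its axis
- reagent: glass bottle with a blue cap, 42 mm wide, 95 mm high, loose between the instruments. Origin: centre of its underside, z up
- jar: glass jar with a blue cap, 44 mm wide, 80 mm high, loose between the instruments. Origin: centre of its underside, z up
- dish: clear closed culture dish, 90 mm wide, 16 mm high, loose in front of the instruments. Origin: centre of its underside
- marker: grey marker pen 136 mm long, 15 mm thick, lying in front of the instruments. Origin: on the bench under its middle

How it is judged:
By the outcome, as a careful person would: the job done as asked, in the order asked, and still so for the second after the job is handed in, with the robot touching nothing.
It also fails if it takes over 53 s, if anything falls off the work surface, if the arm or the gripper's body presses on something with over 40 N, if the wrist force passes 120 N, or if a joint passes its speed limit or range.

ROBOT

A 6-joint arm with a two-finger parallel gripper is mounted at the origin on the work surface. World frame = base frame: x ahead of the robot, y to its left, z up, the work surface at z = 0. Lengths are in m, angles in rad, forces in N, time in s.
With the tool pointing down it reaches from about 0.3 to 0.85 m from the base axis. Payload 4.2 kg.
Tool frame: the origin (TCP) lies on the centre line of the jaws, within the pads' length; the fingertips stand ahead of it and the grasp point (between the pads) is the TCP (r.tcp_to_tips is the z of the fingertips in the tool frame, in m); z points along the fingers, y is the line along which they close (so a half turn about z gives the same grasp; the last joint's range is limited). The gripper opens to 91 mm and grips with 3 to 60 N. Pads are 32 mm wide; open, the fingers measure 118 mm over their backs; the gripper's body (76 mm by 178 mm) begins 60 mm behind the grasp point.
Start: joints at [1.257, 0.32, 1.565, -0, 1.257, -0.02], TCP at [0.167, 0.55, 0.233] pointing down, gripper open.
Joint ranges: [-3.11, 3.11], [-0.84, 2.01], [0.21, 2.61], [-1.34, 4.49], [0.05, 2.63], [-2.56, 2.56]. Speed limits (rad/s): [2.57, 2.57, 3.14, 3.14, 3.14, 3.14].

INTERFACE

Orientations are given as a unit quaternion [w, x, y, z].
In Python, from cell import r gives the robot as it stands.
- The arm moves only by the tool jog_arm, never from a script. Its argument "commands" is a list of rows, each an object of numbers: "x", "y", "z": the shift along the tool's x, y, z in mm; "twist": the turn about the tool's z in rad; "fingers": the opening, from 0 (shut) to 1 (fully open). A call has 1 to 20 rows; each row is the pose to reach, as a shift and turn from the pose commanded when the call began, along the tool's axes at that moment; what a row does not reach only later rows make up. A row lasts 1/12 s, in which the tool goes at most 41.7 mm and 7.16 degrees, less where a joint would pass 70% of its speed; a pose out of reach is approached as far as the arm can. A call with a gripper value outside its range is refused whole. The fingers move at their own pace and stop on an object; "force" is the grip in N (left out, the last holds). Time passes only in rows, so rows that repeat a pose let the fingers close. It gives the time, the measured TCP pose, the force, the opening and the grip force at its end, in the units of the state.
- r.get_state(): the state, without advancing time (a new reading comes with each control period).
- r.grab_frame(name): name is "scene" or "top" or "wrist"; returns a dict with "image" (420x560x3 uint8, red, green, blue), "depth" (420x560 float32, m along the optical axis (not along the pixel's ray), 0 where there is no reading), "fx", "fy", "cx", "cy" (pixels), "rvec" (rotation vector, rad) and "tvec" (3), from world to camera coordinates, as OpenCV has them. Camera axes: x right, y down, z forward; pixel columns grow to the right and rows downward; lengths in m; the calibration is good to about 2 mm. A picture is of the moment at which its call begins.
- r.finish_job(): hands the job in; it is judged then, once.
The state is a dict: "t": time; "joint_pos": joint angles; "dq": joint speeds; "joint_torque": joint torques, N m; "eef_pos": TCP position; "eef_rot": TCP orientation; "contact_force": force on the tool from outside, world axes, zero at the start; "wrist_torque": the same for the moment, N m; "finger_gap": opening from 0.0 (shut) to 1.0 (fully open); "finger_force": force on a finger pad.
Only numpy, scipy, OpenCV 4.12 (cv2) and the standard library are available. Lean on these libraries where they do the work, as an engineer would, in place of code of your own. Each camera call takes 0.05 s, during which the arm holds its last target. There are 200 camera calls.

## Working session

There is one attempt and no reset: what is moved stays moved. The work goes in short steps, Python scripts to look and compute and a tool call to move; the robot and the scene stay as the last step left them, time stands still between calls to the robot, and variables do not carry over. Pictures are saved under pics/ and viewed, at most 10 in all, crops included, and the job is handed in when it is done.

Besides the shell and the picture viewer there is one more tool, called after "Call:" in YAML: its name, and indented under it one key for each argument. jog_arm: Moves the arm, as the interface text tells. Its arguments: {"type":"object","properties":{"commands":{"type":"array","items":{"type":"object","properties":{"x":{"type":"number"},"y":{"type":"number"},"z":{"type":"number"},"twist":{"type":"number"},"fingers":{"type":"number"}}}},"force":{"type":"number"}},"required":["commands"]}

```bash
mkdir -p pics; python3 - <<'E'
from cell import r
import cv2,numpy as np,pickle
s=r.get_state();print({k:np.round(s[k],3).tolist() for k in('t','eef_pos','eef_rot','contact_force','finger_gap')},r.tcp_to_tips)
F={}
for n in('top','scene'):
    f=r.grab_frame(n);F[n]=f
    cv2.imwrite(f'pics/{n}0.png',f['image'][...,::-1])
    R=cv2.Rodrigues(np.array(f['rvec']))[0];print(n,-R.T@np.array(f['tvec']),R[2],f['fx'])
pickle.dump(F,open('F.pkl','wb'))
E
```

```text
{'t': 0.0, 'eef_pos': [0.166, 0.55, 0.232], 'eef_rot': [-0.0, 0.146, 0.989, -0.001], 'contact_force': [0.056, 0.231, -0.619], 'finger_gap': 1.002} 0.019
top [0.46287388 0.02373346 0.86476096] [ 0.07401899 -0.0390316  -0.99649271] 436.2674682851515
scene [1.42283414 0.31553979 0.90939531] [-0.72810184 -0.24469944 -0.64030454] 526.9986070093372
```

View pics/top0.png

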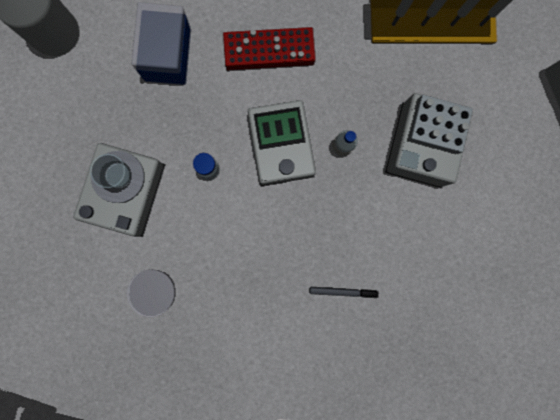

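View pics/scene0.png

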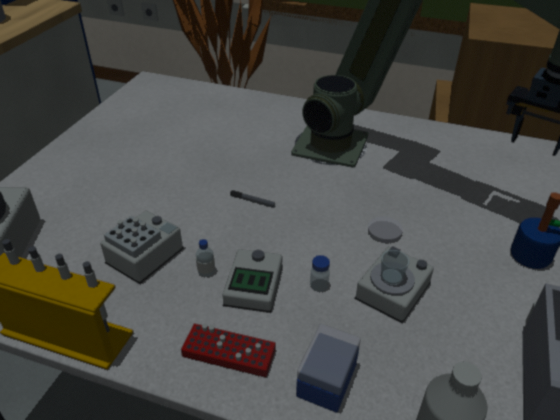

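The top view shows the stirrer on the left, with the round key at (86,212) and the square key at (123,222). The timer key is at (287,167) and the heater key at (430,165). The scene view shows the same keys at about (422,265), (258,255) and (157,221). Next I'll locate them precisely.

```bash
cat > h.py <<'E'
import cv2,numpy as np
def cam(f): return cv2.Rodrigues(np.array(f['rvec']))[0],np.array(f['tvec']).ravel()
def ray(f,u,v):
    R,t=cam(f); return -R.T@t, R.T@np.array([(u-f['cx'])/f['fx'],(v-f['cy'])/f['fy'],1])
def onplane(f,u,v,z):
    c,d=ray(f,u,v); return c+d*(z-c[2])/d[2]
def cloud(f):
    R,t=cam(f); v,u=np.mgrid[:420,:560]; d=f['depth']
    P=np.stack([(u-f['cx'])/f['fx']*d,(v-f['cy'])/f['fy']*d,d],-1)
    return (P-t)@R
def tri(fa,a,fb,b):
    c1,d1=ray(fa,*a);c2,d2=ray(fb,*b)
    s=np.linalg.lstsq(np.c_[d1,-d2],c2-c1,rcond=None)[0]
    p,q=c1+s[0]*d1,c2+s[1]*d2; return (p+q)/2,np.linalg.norm(p-q)
E
python3 - <<'E'
import pickle;from h import *
F=pickle.load(open('F.pkl','rb'))
K={'block':((430,165),(157,221),.082),'stir':((86,212),(422,265),.067),'heat':((123,222),None,.067),'timer':((287,167),(258,255),.052)}
for n,(a,b,z) in K.items():
    cs=[]
    for c,p in(('top',a),('scene',b)):
        if p is None: continue
        f=F[c];g=cv2.cvtColor(f['image'],cv2.COLOR_RGB2GRAY);w=11
        x,y=p;sub=g[y-w:y+w+1,x-w:x+w+1]
        th,m=cv2.threshold(sub,0,255,cv2.THRESH_BINARY_INV+cv2.THRESH_OTSU)
        k,l,st,ce=cv2.connectedComponentsWithStats(m)
        i=l[w,w];e=ce[i]+[x-w,y-w];cs.append(e)
        P=cloud(f)[y-2:y+3,x-2:x+3].reshape(-1,3)
        print(n,c,np.round(e,1),st[i],'plane',np.round(onplane(f,*e,z),4),'depthpt',np.round(np.median(P,0),4))
    if b: print('  tri',tri(F['top'],cs[0],F['scene'],cs[1]))
f=F['top'];t=cv2.resize(f['image'][:,:,::-1],None,fx=5,fy=5,interpolation=cv2.INTER_CUBIC)
o=[t[5*(y-20):5*(y+20),5*(x-20):5*(x+20)] for x,y in((430,165),(86,212),(287,167))]
s=cv2.resize(F['scene']['image'][:,:,::-1],None,fx=5,fy=5,interpolation=cv2.INTER_CUBIC)
q=[s[5*(y-20):5*(y+20),5*(x-20):5*(x+20)] for x,y in((157,221),(422,265),(258,255))]
cv2.imwrite('pics/keys.png',np.vstack([np.hstack(o),np.hstack(q)]))
E
```

```text
block top [428.9 164.4] [  3   4  15  14 157] plane [ 0.5938 -0.2795  0.082 ] depthpt [ 0.593  -0.2823  0.0803]
block scene [156.3 220.2] [ 6  6 10  9 77] plane [ 0.6039 -0.2779  0.082 ] depthpt [ 0.6031 -0.2765  0.0793]
  tri (array([ 0.59542105, -0.28341254,  0.07337321]), np.float64(0.0011708658594536405))
stir top [ 86.  211.6] [  4   4  15  14 162] plane [0.5147 0.3446 0.067 ] depthpt [0.5141 0.3451 0.0662]
stir scene [421.2 264.7] [ 5  6 11 10 96] plane [0.5249 0.3469 0.067 ] depthpt [0.5246 0.3488 0.0651]
  tri (array([0.51541815, 0.34764187, 0.05833545]), np.float64(0.0008354066132204073))
heat top [123.2 222.2] [  3   4  17  15 176] plane [0.4948 0.2782 0.067 ] depthpt [0.4952 0.2786 0.0667]
timer top [286.  166.5] [  3   3  15  16 203] plane [ 0.5966 -0.0182  0.052 ] depthpt [ 0.596  -0.0201  0.0508]
timer scene [257.8 255.6] [  5   6  13  12 131] plane [ 0.6068 -0.0153  0.052 ] depthpt [ 0.6047 -0.0158  0.051 ]
  tri (array([ 0.598162  , -0.01873628,  0.04293649]), np.float64(0.00014562283492478234))
```

View pics/keys.png

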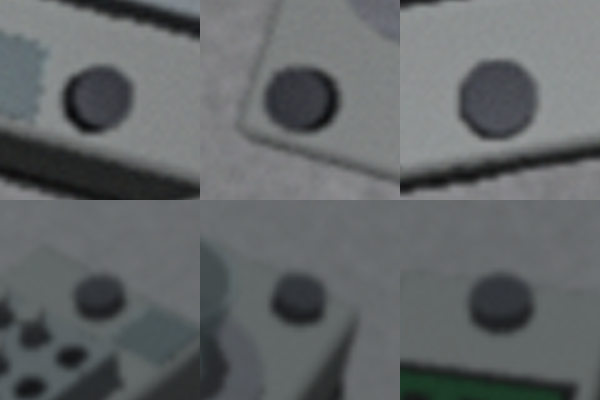

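The crops show the key top faces without their dark sides. In the top view they sit at about (430.4,164.0) for the heater, (85.4,211.2) for the stirrer and (286.4,166.2) for the timer. In the scene view they are at about (156.3,218.3), (421.3,262.8) and (257.6,253.7).

```bash
python3 - <<'E'
import pickle;from h import *
from scipy.spatial.transform import Rotation as Ro
F=pickle.load(open('F.pkl','rb'))
from cell import r
s=r.get_state();q=s['eef_rot'];R=Ro.from_quat([q[1],q[2],q[3],q[0]]).as_matrix();p=np.array(s['eef_pos']);print(R.round(4).tolist(),p)
for n,a,b,z in(('block',(430.4,164),(156.3,218.3),.082),('stir',(85.4,211.2),(421.3,262.8),.067),('timer',(286.4,166.2),(257.6,253.7),.052)):
    P=onplane(F['top'],*a,z);Q=onplane(F['scene'],*b,z)
    print(n,P.round(4),Q.round(4),tri(F['top'],a,F['scene'],b)[0].round(4))
    # upper-surface check: depth housing
    g=(P+Q)/2; g[2]=z+.05+r.tcp_to_tips
    print('  shift to tips 50mm above (mm)',(1e3*R.T@(g-p)).round(1))
E
```

```text
[[-0.9572, 0.2895, -0.0005], [0.2895, 0.9572, -0.0016], [0.0, -0.0016, -1.0]] [0.16638465 0.54995619 0.23219054]
block [ 0.5946 -0.2823  0.082 ] [ 0.5976 -0.2816  0.082 ] [ 0.595  -0.2834  0.0794]
  shift to tips 50mm above (mm) [-652.1 -671.7   82.3]
stir [0.5154 0.3457 0.067 ] [0.5187 0.3463 0.067 ] [0.5157 0.3466 0.0643]
  shift to tips 50mm above (mm) [-394.7  -93.5   96.3]
timer [ 0.5973 -0.0189  0.052 ] [ 0.6011 -0.0181  0.052 ] [ 0.5979 -0.0192  0.0486]
  shift to tips 50mm above (mm) [-578.9 -418.6  111.9]
```

Call:
jog_arm:
  commands:
    - {"x": -652, "y": -672, "z": 0, "fingers": 0}
    - {"x": -652, "y": -672, "z": 0, "fingers": 0}
    - {"x": -652, "y": -672, "z": 0, "fingers": 0}
    - {"x": -652, "y": -672, "z": 0, "fingers": 0}
    - {"x": -652, "y": -672, "z": 0, "fingers": 0}
    - {"x": -652, "y": -672, "z": 0, "fingers": 0}
    - {"x": -652, "y": -672, "z": 0, "fingers": 0}
    - {"x": -652, "y": -672, "z": 0, "fingers": 0}
    - {"x": -652, "y": -672, "z": 0, "fingers": 0}
    - {"x": -652, "y": -672, "z": 0, "fingers": 0}
    - {"x": -652, "y": -672, "z": 0, "fingers": 0}
    - {"x": -652, "y": -672, "z": 0, "fingers": 0}
    - {"x": -652, "y": -672, "z": 0, "fingers": 0}
    - {"x": -652, "y": -672, "z": 0, "fingers": 0}
    - {"x": -652, "y": -672, "z": 0, "fingers": 0}
    - {"x": -652, "y": -672, "z": 0, "fingers": 0}
    - {"x": -652, "y": -672, "z": 0, "fingers": 0}
    - {"x": -652, "y": -672, "z": 0, "fingers": 0}
    - {"x": -652, "y": -672, "z": 0, "fingers": 0}
    - {"x": -652, "y": -672, "z": 0, "fingers": 0}
  force: 10

```text
$.commands[0]: bad value
```

Call:
jog_arm:
  commands:
    - {"x": -25, "y": -26, "z": 0, "twist": 0, "fingers": 0}
    - {"x": -50, "y": -52, "z": 0, "twist": 0, "fingers": 0}
  force: 10

```text
t: 0.27
eef_pos: [0.1991, 0.486, 0.2319]
eef_rot: [-0.0, 0.145, 0.989, -0.001]
contact_force: [1.4, -1.4, -0.5]
finger_gap: 0.887
finger_force: 0.0
```

Call:
jog_arm:
  commands:
    - {"x": -400, "y": -412, "fingers": 0}
    - {"x": -400, "y": -412, "fingers": 0}
    - {"x": -400, "y": -412, "fingers": 0}
    - {"x": -400, "y": -412, "fingers": 0}
    - {"x": -400, "y": -412, "fingers": 0}
    - {"x": -400, "y": -412, "fingers": 0}
    - {"x": -400, "y": -412, "fingers": 0}
    - {"x": -400, "y": -412, "fingers": 0}
    - {"x": -400, "y": -412, "fingers": 0}
    - {"x": -400, "y": -412, "fingers": 0}
    - {"x": -400, "y": -412, "fingers": 0}
    - {"x": -400, "y": -412, "fingers": 0}
    - {"x": -400, "y": -412, "fingers": 0}
    - {"x": -400, "y": -412, "fingers": 0}
    - {"x": -400, "y": -412, "fingers": 0}
    - {"x": -400, "y": -412, "fingers": 0}

```text
$.commands[0]: bad value
```

Call:
jog_arm:
  commands:
    - {"x": -200, "y": -206, "fingers": 0}
    - {"x": -200, "y": -206, "fingers": 0}
    - {"x": -200, "y": -206, "fingers": 0}
    - {"x": -200, "y": -206, "fingers": 0}
    - {"x": -200, "y": -206, "fingers": 0}
    - {"x": -200, "y": -206, "fingers": 0}
    - {"x": -200, "y": -206, "fingers": 0}
    - {"x": -200, "y": -206, "fingers": 0}

```text
$.commands[0]: bad value
```

Call:
jog_arm:
  commands:
    - {"x": -28, "y": -29, "z": 0, "twist": 0, "fingers": 0}
    - {"x": -56, "y": -58, "z": 0, "twist": 0, "fingers": 0}
    - {"x": -84, "y": -87, "z": 0, "twist": 0, "fingers": 0}
    - {"x": -112, "y": -116, "z": 0, "twist": 0, "fingers": 0}
    - {"x": -140, "y": -145, "z": 0, "twist": 0, "fingers": 0}
    - {"x": -168, "y": -174, "z": 0, "twist": 0, "fingers": 0}
    - {"x": -196, "y": -203, "z": 0, "twist": 0, "fingers": 0}
    - {"x": -224, "y": -232, "z": 0, "twist": 0, "fingers": 0}
    - {"x": -252, "y": -261, "z": 0, "twist": 0, "fingers": 0}
    - {"x": -280, "y": -290, "z": 0, "twist": 0, "fingers": 0}
    - {"x": -308, "y": -319, "z": 0, "twist": 0, "fingers": 0}
    - {"x": -336, "y": -348, "z": 0, "twist": 0, "fingers": 0}
    - {"x": -364, "y": -377, "z": 0, "twist": 0, "fingers": 0}
    - {"x": -392, "y": -406, "z": 0, "twist": 0, "fingers": 0}
    - {"x": -420, "y": -435, "z": 0, "twist": 0, "fingers": 0}
    - {"x": -448, "y": -464, "z": 0, "twist": 0, "fingers": 0}
    - {"x": -476, "y": -493, "z": 0, "twist": 0, "fingers": 0}

```text
t: 1.68
eef_pos: [0.5124, -0.1256, 0.2326]
eef_rot: [-0.0, 0.147, 0.989, 0.0]
contact_force: [0.3, 0.8, -0.4]
finger_gap: 0.004
finger_force: 0.0
```

Call:
jog_arm:
  commands:
    - {"x": -28, "y": -28, "z": 0, "twist": 0, "fingers": 0}
    - {"x": -56, "y": -56, "z": 0, "twist": 0, "fingers": 0}
    - {"x": -84, "y": -84, "z": 0, "twist": 0, "fingers": 0}
    - {"x": -106, "y": -106, "z": 20, "twist": 0, "fingers": 0}
    - {"x": -120, "y": -120, "z": 50, "twist": 0, "fingers": 0}
    - {"x": -126, "y": -127, "z": 80, "twist": 0, "fingers": 0}
    - {"x": -126, "y": -127, "z": 100, "twist": 0, "fingers": 0}
    - {"x": -126, "y": -127, "z": 110, "twist": 0, "fingers": 0}
    - {"x": -126, "y": -127, "z": 110, "twist": 0, "fingers": 0}
    - {"x": -126, "y": -127, "z": 110, "twist": 0, "fingers": 0}
    - {"x": -126, "y": -127, "z": 110, "twist": 0, "fingers": 0}

```text
t: 2.6
eef_pos: [0.5969, -0.2817, 0.1248]
eef_rot: [0.002, 0.146, 0.989, -0.0]
contact_force: [0.1, 0.8, 0.3]
finger_gap: 0.006
finger_force: 0.0
```

```bash
python3 - <<'E'
from cell import r
import cv2,numpy as np
s=r.get_state();print({k:np.round(s[k],4).tolist() for k in('t','eef_pos','eef_rot','contact_force','joint_pos')})
a=r.grab_frame('wrist')['image'];b=r.grab_frame('scene')['image'];c=r.grab_frame('top')['image']
z=lambda i,x,y:cv2.resize(i[y-45:y+45,x-60:x+60],(400,300),interpolation=cv2.INTER_CUBIC)
cv2.imwrite('pics/a1.png',np.vstack([np.hstack([cv2.resize(a,(400,300)),z(b,157,221)]),np.hstack([z(c,430,165),z(c,430,165)*0])])[...,::-1])
E
```

```text
{'t': 2.6, 'eef_pos': [0.5969, -0.2817, 0.1248], 'eef_rot': [0.0015, 0.1461, 0.9893, -0.0004], 'contact_force': [0.0752, 0.7599, 0.2889], 'joint_pos': [-0.4584, 0.5275, 1.5101, 0.0001, 1.1008, -1.736]}
```

View pics/a1.png

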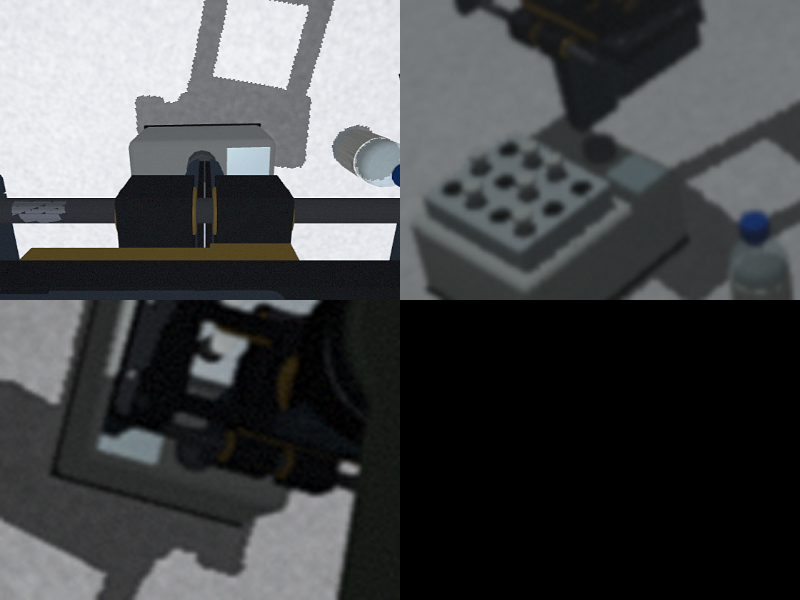

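The tool is centred over the heater key: in the wrist panel the tips line up with the key at (202,155), and the scene panel shows nothing else in the way. I'll press slowly.

Call:
jog_arm:
  commands:
    - {"x": 0, "y": 0, "z": 8, "twist": 0, "fingers": 0}
    - {"x": 0, "y": 0, "z": 16, "twist": 0, "fingers": 0}
    - {"x": 0, "y": 0, "z": 20, "twist": 0, "fingers": 0}
    - {"x": 0, "y": 0, "z": 22, "twist": 0, "fingers": 0}
    - {"x": 0, "y": 0, "z": 24, "twist": 0, "fingers": 0}
    - {"x": 0, "y": 0, "z": 25, "twist": 0, "fingers": 0}
    - {"x": 0, "y": 0, "z": 26, "twist": 0, "fingers": 0}
    - {"x": 0, "y": 0, "z": 27, "twist": 0, "fingers": 0}
    - {"x": 0, "y": 0, "z": 28, "twist": 0, "fingers": 0}
    - {"x": 0, "y": 0, "z": 28, "twist": 0, "fingers": 0}
    - {"x": 0, "y": 0, "z": 28, "twist": 0, "fingers": 0}

```text
t: 3.67
eef_pos: [0.596, -0.2817, 0.095]
eef_rot: [0.0, 0.146, 0.989, 0.0]
contact_force: [-2.0, 0.6, 2.8]
finger_gap: 0.004
finger_force: 1.2
```

Call:
jog_arm:
  commands:
    - {"x": 0, "y": 0, "z": 1, "twist": 0, "fingers": 0}
    - {"x": 0, "y": 0, "z": 1, "twist": 0, "fingers": 0}
    - {"x": 0, "y": 0, "z": 1, "twist": 0, "fingers": 0}

```text
t: 3.92
eef_pos: [0.5961, -0.2817, 0.0941]
eef_rot: [0.0, 0.146, 0.989, -0.0]
contact_force: [-2.4, 1.2, 3.9]
finger_gap: 0.007
finger_force: 1.7
```

Call:
jog_arm:
  commands:
    - {"x": 0, "y": 0, "z": 1, "twist": 0, "fingers": 0}
    - {"x": 0, "y": 0, "z": 1, "twist": 0, "fingers": 0}
    - {"x": 0, "y": 0, "z": 1, "twist": 0, "fingers": 0}

```text
t: 4.17
eef_pos: [0.5961, -0.2817, 0.0934]
eef_rot: [0.0, 0.146, 0.989, -0.0]
contact_force: [-1.8, 0.9, 6.0]
finger_gap: 0.008
finger_force: 2.8
```

Call:
jog_arm:
  commands:
    - {"x": 0, "y": 0, "z": 1, "twist": 0, "fingers": 0}
    - {"x": 0, "y": 0, "z": 1, "twist": 0, "fingers": 0}
    - {"x": 0, "y": 0, "z": 1, "twist": 0, "fingers": 0}

```text
t: 4.42
eef_pos: [0.5961, -0.2817, 0.0928]
eef_rot: [0.0, 0.146, 0.989, -0.0]
contact_force: [-1.9, 1.0, 8.1]
finger_gap: 0.004
finger_force: 3.7
```

The heater key has bottomed out, with force climbing at the cap's stiffness to 8 N. Now lifting and moving to the stirrer.

Call:
jog_arm:
  commands:
    - {"x": 0, "y": 0, "z": -20, "twist": 0, "fingers": 0}
    - {"x": 0, "y": 0, "z": -50, "twist": 0, "fingers": 0}
    - {"x": 0, "y": 0, "z": -80, "twist": 0, "fingers": 0}
    - {"x": 0, "y": 0, "z": -110, "twist": 0, "fingers": 0}
    - {"x": 0, "y": 0, "z": -141, "twist": 0, "fingers": 0}
    - {"x": 16, "y": 36, "z": -141, "twist": 0, "fingers": 0}
    - {"x": 32, "y": 72, "z": -141, "twist": 0, "fingers": 0}
    - {"x": 48, "y": 108, "z": -141, "twist": 0, "fingers": 0}
    - {"x": 64, "y": 144, "z": -141, "twist": 0, "fingers": 0}
    - {"x": 80, "y": 180, "z": -141, "twist": 0, "fingers": 0}
    - {"x": 96, "y": 216, "z": -141, "twist": 0, "fingers": 0}
    - {"x": 112, "y": 252, "z": -141, "twist": 0, "fingers": 0}
    - {"x": 128, "y": 288, "z": -141, "twist": 0, "fingers": 0}
    - {"x": 144, "y": 324, "z": -141, "twist": 0, "fingers": 0}
    - {"x": 160, "y": 360, "z": -141, "twist": 0, "fingers": 0}
    - {"x": 176, "y": 396, "z": -141, "twist": 0, "fingers": 0}
    - {"x": 192, "y": 432, "z": -141, "twist": 0, "fingers": 0}
    - {"x": 208, "y": 468, "z": -141, "twist": 0, "fingers": 0}
    - {"x": 224, "y": 504, "z": -141, "twist": 0, "fingers": 0}
    - {"x": 240, "y": 540, "z": -141, "twist": 0, "fingers": 0}

```text
t: 6.08
eef_pos: [0.5225, 0.3068, 0.2325]
eef_rot: [0.0, 0.146, 0.989, 0.0]
contact_force: [1.4, 0.4, -0.0]
finger_gap: 0.002
finger_force: 0.0
```

Call:
jog_arm:
  commands:
    - {"x": 10, "y": 24, "z": 0, "twist": 0, "fingers": 0}
    - {"x": 17, "y": 38, "z": 10, "twist": 0, "fingers": 0}
    - {"x": 17, "y": 38, "z": 40, "twist": 0, "fingers": 0}
    - {"x": 17, "y": 38, "z": 70, "twist": 0, "fingers": 0}
    - {"x": 17, "y": 38, "z": 100, "twist": 0, "fingers": 0}
    - {"x": 17, "y": 38, "z": 120, "twist": 0, "fingers": 0}
    - {"x": 17, "y": 38, "z": 125, "twist": 0, "fingers": 0}
    - {"x": 17, "y": 38, "z": 125, "twist": 0, "fingers": 0}
    - {"x": 17, "y": 38, "z": 125, "twist": 0, "fingers": 0}

```text
t: 6.83
eef_pos: [0.5181, 0.3459, 0.1084]
eef_rot: [0.001, 0.147, 0.989, 0.0]
contact_force: [-0.2, -0.5, 0.2]
finger_gap: 0.004
finger_force: 0.0
```

```bash
python3 - <<'E'
from cell import r
import cv2,numpy as np
s=r.get_state();print({k:np.round(s[k],4).tolist() for k in('t','eef_pos','contact_force','joint_pos')})
a=r.grab_frame('wrist')['image'];b=r.grab_frame('scene')['image'];c=r.grab_frame('top')['image']
z=lambda i,x,y:cv2.resize(i[y-45:y+45,x-60:x+60],(400,300),interpolation=cv2.INTER_CUBIC)
cv2.imwrite('pics/a2.png',np.vstack([np.hstack([cv2.resize(a,(400,300)),z(b,422,265)]),np.hstack([z(b,157,221),z(c,430,165)])])[...,::-1])
E
```

```text
{'t': 6.8333, 'eef_pos': [0.5181, 0.3459, 0.1084], 'contact_force': [-0.1908, -0.5035, 0.1544], 'joint_pos': [0.5703, 0.4903, 1.6243, -0.0002, 1.0258, -0.7061]}
```

View pics/a2.png

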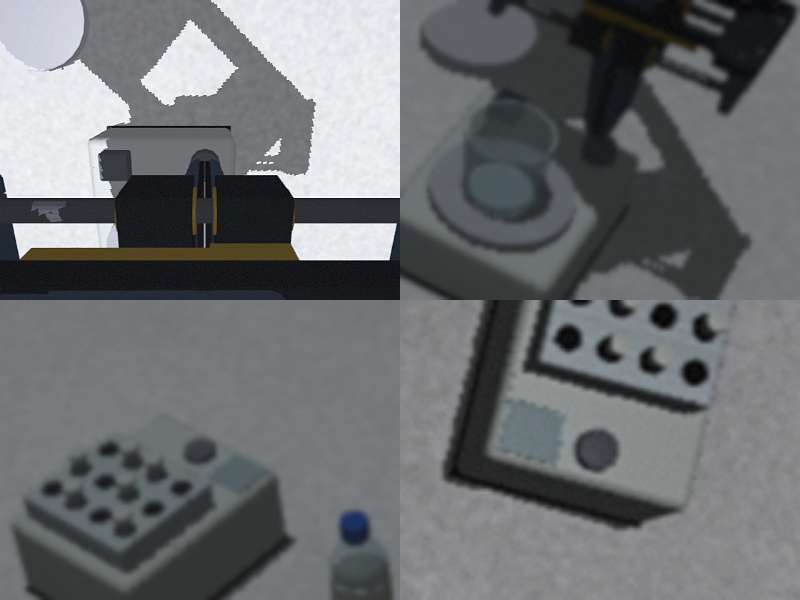

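The heater key at (597,450) in the top-view panel is now visibly low and the housing hasn't moved. The tips are above the round stir key at (205,155) in the wrist panel, and the square key at (115,165) is clear.

Call:
jog_arm:
  commands:
    - {"x": 0, "y": 0, "z": 8, "twist": 0, "fingers": 0}
    - {"x": 0, "y": 0, "z": 15, "twist": 0, "fingers": 0}
    - {"x": 0, "y": 0, "z": 19, "twist": 0, "fingers": 0}
    - {"x": 0, "y": 0, "z": 21, "twist": 0, "fingers": 0}
    - {"x": 0, "y": 0, "z": 23, "twist": 0, "fingers": 0}
    - {"x": 0, "y": 0, "z": 24, "twist": 0, "fingers": 0}
    - {"x": 0, "y": 0, "z": 25, "twist": 0, "fingers": 0}
    - {"x": 0, "y": 0, "z": 26, "twist": 0, "fingers": 0}
    - {"x": 0, "y": 0, "z": 27, "twist": 0, "fingers": 0}
    - {"x": 0, "y": 0, "z": 28, "twist": 0, "fingers": 0}
    - {"x": 0, "y": 0, "z": 28, "twist": 0, "fingers": 0}
    - {"x": 0, "y": 0, "z": 28, "twist": 0, "fingers": 0}

```text
t: 7.98
eef_pos: [0.5173, 0.346, 0.0799]
eef_rot: [-0.0, 0.146, 0.989, 0.0]
contact_force: [-2.0, -0.6, 2.4]
finger_gap: -0.0
finger_force: 1.2
```

Call:
jog_arm:
  commands:
    - {"x": 0, "y": 0, "z": 1, "twist": 0, "fingers": 0}
    - {"x": 0, "y": 0, "z": 1, "twist": 0, "fingers": 0}
    - {"x": 0, "y": 0, "z": 1, "twist": 0, "fingers": 0}

```text
t: 8.23
eef_pos: [0.5175, 0.3461, 0.0791]
eef_rot: [0.0, 0.146, 0.989, 0.0]
contact_force: [-1.3, -0.2, 3.7]
finger_gap: 0.007
finger_force: 1.7
```

Call:
jog_arm:
  commands:
    - {"x": 0, "y": 0, "z": 1, "twist": 0, "fingers": 0}
    - {"x": 0, "y": 0, "z": 1, "twist": 0, "fingers": 0}
    - {"x": 0, "y": 0, "z": 1, "twist": 0, "fingers": 0}

```text
t: 8.48
eef_pos: [0.5175, 0.3461, 0.0784]
eef_rot: [0.0, 0.146, 0.989, 0.0]
contact_force: [-1.8, -1.3, 4.9]
finger_gap: 0.008
finger_force: 2.8
```

Call:
jog_arm:
  commands:
    - {"x": 0, "y": 0, "z": 1, "twist": 0, "fingers": 0}
    - {"x": 0, "y": 0, "z": 1, "twist": 0, "fingers": 0}
    - {"x": 0, "y": 0, "z": 1, "twist": 0, "fingers": 0}

```text
t: 8.73
eef_pos: [0.5175, 0.3461, 0.0777]
eef_rot: [0.0, 0.146, 0.989, 0.0]
contact_force: [-2.5, -0.7, 7.1]
finger_gap: 0.008
finger_force: 3.7
```

Call:
jog_arm:
  commands:
    - {"x": 0, "y": 0, "z": 0.5, "twist": 0, "fingers": 0}
    - {"x": 0, "y": 0, "z": 0.5, "twist": 0, "fingers": 0}
    - {"x": 0, "y": 0, "z": 0.5, "twist": 0, "fingers": 0}

```text
t: 8.98
eef_pos: [0.5175, 0.3461, 0.0774]
eef_rot: [0.0, 0.146, 0.989, 0.0]
contact_force: [-2.1, -1.5, 8.6]
finger_gap: 0.005
finger_force: 4.2
```

The stir key is in. Now to the timer.

Call:
jog_arm:
  commands:
    - {"x": 0, "y": 0, "z": -20, "twist": 0, "fingers": 0}
    - {"x": 0, "y": 0, "z": -50, "twist": 0, "fingers": 0}
    - {"x": 0, "y": 0, "z": -80, "twist": 0, "fingers": 0}
    - {"x": 0, "y": 0, "z": -110, "twist": 0, "fingers": 0}
    - {"x": 0, "y": 0, "z": -140, "twist": 0, "fingers": 0}
    - {"x": 0, "y": 0, "z": -156, "twist": 0, "fingers": 0}
    - {"x": -18, "y": -32, "z": -156, "twist": 0, "fingers": 0}
    - {"x": -36, "y": -64, "z": -156, "twist": 0, "fingers": 0}
    - {"x": -54, "y": -96, "z": -156, "twist": 0, "fingers": 0}
    - {"x": -72, "y": -128, "z": -156, "twist": 0, "fingers": 0}
    - {"x": -90, "y": -160, "z": -156, "twist": 0, "fingers": 0}
    - {"x": -108, "y": -192, "z": -156, "twist": 0, "fingers": 0}
    - {"x": -126, "y": -224, "z": -156, "twist": 0, "fingers": 0}
    - {"x": -144, "y": -256, "z": -156, "twist": 0, "fingers": 0}
    - {"x": -162, "y": -288, "z": -156, "twist": 0, "fingers": 0}
    - {"x": -178, "y": -315, "z": -156, "twist": 0, "fingers": 0}
    - {"x": -184, "y": -325, "z": -156, "twist": 0, "fingers": 0}
    - {"x": -184, "y": -325, "z": -130, "twist": 0, "fingers": 0}
    - {"x": -184, "y": -325, "z": -100, "twist": 0, "fingers": 0}
    - {"x": -184, "y": -325, "z": -70, "twist": 0, "fingers": 0}

```text
t: 10.65
eef_pos: [0.6001, -0.0183, 0.1458]
eef_rot: [0.001, 0.147, 0.989, 0.0]
contact_force: [0.4, -0.4, -0.2]
finger_gap: 0.007
finger_force: 0.0
```

Call:
jog_arm:
  commands:
    - {"x": 0, "y": 0, "z": 25, "twist": 0, "fingers": 0}
    - {"x": 0, "y": 0, "z": 45, "twist": 0, "fingers": 0}
    - {"x": 0, "y": 0, "z": 53, "twist": 0, "fingers": 0}
    - {"x": 0, "y": 0, "z": 53, "twist": 0, "fingers": 0}
    - {"x": 0, "y": 0, "z": 53, "twist": 0, "fingers": 0}

```text
t: 11.07
eef_pos: [0.6, -0.018, 0.0938]
eef_rot: [0.0, 0.146, 0.989, 0.0]
contact_force: [0.1, -0.3, 0.2]
finger_gap: 0.007
finger_force: 0.0
```

```bash
python3 - <<'E'
from cell import r
import cv2,numpy as np
s=r.get_state();print({k:np.round(s[k],4).tolist() for k in('t','eef_pos','contact_force','joint_pos')})
a=r.grab_frame('wrist')['image'];b=r.grab_frame('scene')['image'];c=r.grab_frame('top')['image']
z=lambda i,x,y:cv2.resize(i[y-45:y+45,x-60:x+60],(400,300),interpolation=cv2.INTER_CUBIC)
cv2.imwrite('pics/a3.png',np.vstack([np.hstack([cv2.resize(a,(400,300)),z(b,258,255)]),np.hstack([z(b,422,265),z(c,86,212)])])[...,::-1])
E
```

```text
{'t': 11.0667, 'eef_pos': [0.6, -0.018, 0.0938], 'contact_force': [0.0945, -0.2525, 0.2114], 'joint_pos': [-0.0492, 0.4739, 1.6975, 0.0003, 0.9694, -1.3267]}
```

View pics/a3.png

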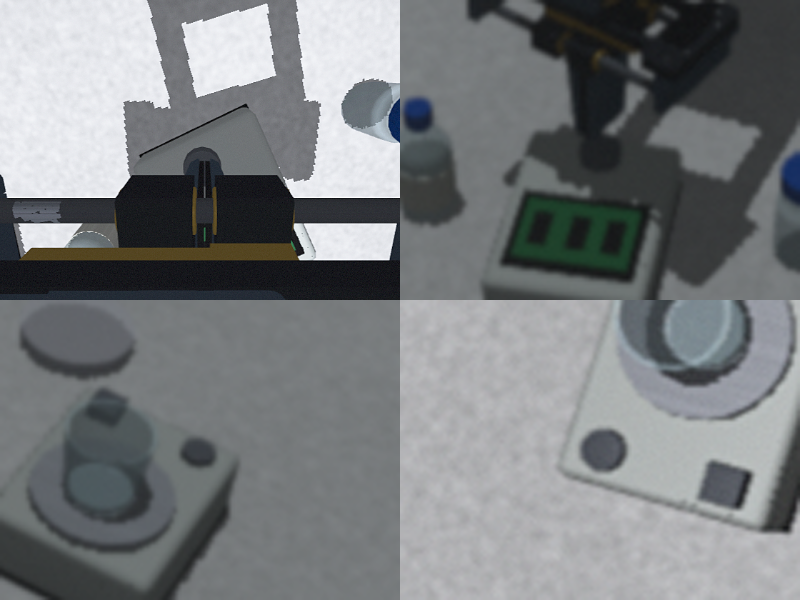

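The stir key is low, the heat key is still out and the beaker is in place. The tips are centred over the timer key at (203,160) in the wrist panel.

Call:
jog_arm:
  commands:
    - {"x": 0, "y": 0, "z": 8, "twist": 0, "fingers": 0}
    - {"x": 0, "y": 0, "z": 15, "twist": 0, "fingers": 0}
    - {"x": 0, "y": 0, "z": 19, "twist": 0, "fingers": 0}
    - {"x": 0, "y": 0, "z": 21, "twist": 0, "fingers": 0}
    - {"x": 0, "y": 0, "z": 23, "twist": 0, "fingers": 0}
    - {"x": 0, "y": 0, "z": 24, "twist": 0, "fingers": 0}
    - {"x": 0, "y": 0, "z": 25, "twist": 0, "fingers": 0}
    - {"x": 0, "y": 0, "z": 26, "twist": 0, "fingers": 0}
    - {"x": 0, "y": 0, "z": 27, "twist": 0, "fingers": 0}
    - {"x": 0, "y": 0, "z": 28, "twist": 0, "fingers": 0}
    - {"x": 0, "y": 0, "z": 29, "twist": 0, "fingers": 0}
    - {"x": 0, "y": 0, "z": 29, "twist": 0, "fingers": 0}
    - {"x": 0, "y": 0, "z": 29, "twist": 0, "fingers": 0}

```text
t: 12.3
eef_pos: [0.5993, -0.0183, 0.0644]
eef_rot: [-0.0, 0.146, 0.989, 0.0]
contact_force: [-1.9, -0.3, 2.3]
finger_gap: 0.006
finger_force: 1.3
```

Call:
jog_arm:
  commands:
    - {"x": 0, "y": 0, "z": 1, "twist": 0, "fingers": 0}
    - {"x": 0, "y": 0, "z": 1, "twist": 0, "fingers": 0}
    - {"x": 0, "y": 0, "z": 1, "twist": 0, "fingers": 0}

```text
t: 12.55
eef_pos: [0.5994, -0.0183, 0.0637]
eef_rot: [0.0, 0.146, 0.989, 0.0]
contact_force: [-2.5, -0.4, 4.5]
finger_gap: 0.008
finger_force: 2.3
```

Call:
jog_arm:
  commands:
    - {"x": 0, "y": 0, "z": 1, "twist": 0, "fingers": 0}
    - {"x": 0, "y": 0, "z": 1, "twist": 0, "fingers": 0}
    - {"x": 0, "y": 0, "z": 1, "twist": 0, "fingers": 0}

```text
t: 12.8
eef_pos: [0.5994, -0.0183, 0.063]
eef_rot: [0.0, 0.146, 0.989, 0.0]
contact_force: [-3.0, -0.4, 6.7]
finger_gap: 0.003
finger_force: 3.4
```

Call:
jog_arm:
  commands:
    - {"x": 0, "y": 0, "z": 1, "twist": 0, "fingers": 0}
    - {"x": 0, "y": 0, "z": 1, "twist": 0, "fingers": 0}
    - {"x": 0, "y": 0, "z": 1, "twist": 0, "fingers": 0}

```text
t: 13.05
eef_pos: [0.5995, -0.0183, 0.0623]
eef_rot: [0.0, 0.146, 0.989, 0.0]
contact_force: [-3.0, 0.6, 9.3]
finger_gap: 0.007
finger_force: 4.4
```

Call:
jog_arm:
  commands:
    - {"x": 0, "y": 0, "z": -20, "twist": 0, "fingers": 0}
    - {"x": 0, "y": 0, "z": -50, "twist": 0, "fingers": 0}
    - {"x": 0, "y": 0, "z": -80, "twist": 0, "fingers": 0}
    - {"x": 0, "y": 0, "z": -110, "twist": 0, "fingers": 0}
    - {"x": 0, "y": 0, "z": -140, "twist": 0, "fingers": 0}
    - {"x": 0, "y": 0, "z": -170, "twist": 0, "fingers": 0}
    - {"x": 30, "y": 0, "z": -170, "twist": 0, "fingers": 0}
    - {"x": 60, "y": 0, "z": -170, "twist": 0, "fingers": 0}
    - {"x": 90, "y": 0, "z": -170, "twist": 0, "fingers": 0}
    - {"x": 120, "y": 0, "z": -170, "twist": 0, "fingers": 0}
    - {"x": 150, "y": 0, "z": -170, "twist": 0, "fingers": 0}
    - {"x": 180, "y": 0, "z": -170, "twist": 0, "fingers": 0}
    - {"x": 200, "y": 0, "z": -170, "twist": 0, "fingers": 0}
    - {"x": 200, "y": 0, "z": -170, "twist": 0, "fingers": 0}
    - {"x": 200, "y": 0, "z": -170, "twist": 0, "fingers": 0}

```text
t: 14.3
eef_pos: [0.4082, 0.0398, 0.2317]
eef_rot: [0.001, 0.146, 0.989, 0.0]
contact_force: [0.3, -0.1, -0.7]
finger_gap: 0.01
finger_force: 0.0
```

```bash
python3 - <<'E'
from cell import r
import cv2,numpy as np,pickle
from h import *
F=pickle.load(open('F.pkl','rb'))
b=r.grab_frame('scene');c=r.grab_frame('top')
for n,f in(('scene',b),('top',c)):
    P0,P=cloud(F[n]),cloud(f)
    for k,(q,p) in {'block':((430,164),(156,219)),'stir':((85,211),(421,263)),'timer':((286,166),(258,254)),'heat':((123,222),(0,0))}.items():
        u,v=q if n=='top' else p
        if u: print(n,k,[np.round(np.median(x[v-2:v+3,u-2:u+3,2]),4) for x in(P0,P)])
cv2.imwrite('pics/end.png',np.vstack([cv2.resize(b['image'],(400,300)),cv2.resize(c['image'],(400,300))])[...,::-1])
E
```

```text
scene block [np.float64(0.0816), np.float64(0.076)]
scene stir [np.float64(0.0658), np.float64(0.0598)]
scene timer [np.float64(0.0513), np.float64(0.0457)]
top block [np.float64(0.0806), np.float64(0.0754)]
top stir [np.float64(0.0663), np.float64(0.0603)]
top timer [np.float64(0.0511), np.float64(0.0456)]
top heat [np.float64(0.0667), np.float64(0.0667)]
```

View pics/end.png

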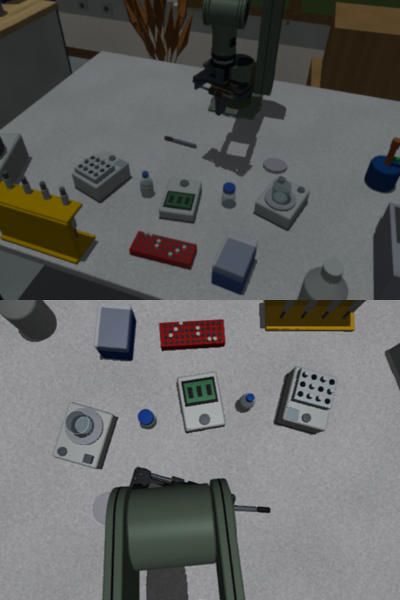

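The depth readings show all three keys about 6 mm lower and the heat key unchanged. The final picture shows everything upright and in place, with the arm clear.

```bash
python3 -c "
from cell import r
print(r.finish_job())"
```

```text
the job is handed in; nothing more can be done
None
```

I pressed the heater, stir and timer keys fully in, in that order, with under 10 N each. The heat key is still out, nothing on the bench appears to have moved, and the job was handed in at about 14 s.

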